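# Cap the leaning ink pot and lock both cam arms

## Robot

A 6-joint arm with a two-finger parallel gripper is mounted at the origin on the work surface. World frame = base frame: x ahead of the robot, y to its left, z up, the work surface at z = 0. Lengths are in mm, angles in rad, forces in N, time in s.
With the tool pointing down it reaches from about 275 to 750 mm from the base axis. Payload 10.2 kg.
Tool frame: the origin (TCP) lies at the very end of the fingers, on their centre line; the grasp point (between the pads) lies 19 mm behind it; x points along the fingers, y is the direction in which the jaws open and shut, and the axes are right-handed (so a half turn about x gives the same grasp; the last joint's range is limited). The gripper opens to 85 mm and grips with 20 to 120 N. Pads are 22 mm wide; open, the fingers measure 114 mm over their backs; the gripper's body (76 mm by 85 mm) begins 54 mm behind the grasp point. The pads swing forward as they close: fully open they stand 13 mm farther back than shut.
Start: joints at [-1.53, 0.313, 1.498, -0, 1.331, -0.223], TCP at [136.881, -506.848, 231.294] pointing down, gripper open.
Joint ranges: [-2.94, 2.94], [-0.97, 2.17], [0.19, 2.56], [-1.23, 4.37], [0.02, 3.11], [-2.88, 2.88]. Speed limits (rad/s): [2.39, 2.39, 3.01, 3.14, 3.14, 3.14].

## Interface

Orientations are given as a unit quaternion [w, x, y, z].
In Python, from rig import ctrl, viewer, finish_job gives the robot as it stands.
- The arm moves only by the tool carry_out, never from a script. Its argument "targets" is a list of rows, each an object of numbers: "x", "y", "z": the shift along the world's x, y, z in m; "ax", "ay", "az": the turn, a rotation vector about the world's x, y, z in rad; "hand": the opening, from -1 (shut) to 1 (fully open). A call has 1 to 5 rows; each row is the pose to reach, as a shift and turn from the pose commanded when the call began; what a row does not reach only later rows make up. A row lasts 1/8 s, in which the tool goes at most 62.5 mm and 10.7 degrees, less where a joint would pass 70% of its speed; a pose out of reach is approached as far as the arm can. A call with a gripper value outside its range is refused whole. The fingers move at their own pace and stop on an object; "grip_force" is the grip in N (left out, the last holds). Time passes only in rows, so rows that repeat a pose let the fingers close. It gives the time, the measured TCP pose, the force and the opening at its end, in the units of the state.
- ctrl.sense(): the state, without advancing time (a new reading comes with each control period).
- viewer.capture(name): name is "scene" or "top" or "wrist"; returns the picture (480x640x3 uint8, blue, green, red); there is no depth.
- viewer.camera_info(name): a dict with "fx", "fy", "cx", "cy" (pixels), "k1" (the pictures are not rectified: a ray, as slopes to the right and down, at radius r is drawn at 1 + k1 r^2 times it, then the intrinsics apply), "R" (3x3) and "t" (3): a world point X has camera coordinates R X + t. Camera axes: x right, y down, z forward; pixel columns grow to the right and rows downward; lengths in mm; the calibration is good to about 2 mm. A picture is of the moment at which its call begins: read the wrist's pose just before it. camera_info takes no time and is no camera call; for the wrist camera it gives the pose at the moment of the call.
- finish_job(): hands the job in, once; it reports no verdict.
The state is a dict: "time_s": time; "joints": joint angles; "dq": joint speeds; "tau": joint torques, N m; "eef_pos": TCP position; "ee_rot": TCP orientation; "force": force on the tool from outside, world axes, zero at the start; "wrist_torque": the same for the moment, N m; "grip_width": opening from 0.0 (shut) to 1.0 (fully open).
Only numpy, scipy, OpenCV 4.12 (cv2) and the standard library are available. Lean on these libraries where they do the work, as an engineer would, in place of code of your own. Each camera call takes 0.05 s, during which the arm holds its last target. There are 200 camera calls.

## Task

Close the ink pot in the print studio: pick up the camlock cap from the bench and, with both its brass arms still open, push it fully home onto the grooved adaptor of the leaning pot. Then swing the two brass cam arms fully down, one after the other, and let go, leaving the printing block, ink jar and wooden baren where they are.

Things in the scene. Friction and masses are not known exactly. Their poses are not given: they have to be found in the camera images.
- adaptor: Steel grooved camlock adaptor, fixed on the leaning ink pot. Origin: centre of its mouth, about 218 mm above the bench. z points outward along its axis, 30 degrees from vertical (at yaw 0 it leans toward the robot); y is level. 53 mm diameter, chamfered to 45 mm at the mouth, groove (41 mm diameter) 12 to 36 mm below the mouth, 88 mm wide, 10 mm thick flange at its foot.
- pot_end (a point): Centre of the end face (132 mm across) of the blue ink pot, 100 mm below the adaptor's mouth along the axis. The pot is 160 mm in diameter, 100 mm long, leans 30 degrees in a steel cradle; all fixed to the bench. Axes as the adaptor's.
- poppet (a joint): Slide of the stiff black poppet (30 mm diameter) in the adaptor's mouth, m: 0 = standing 12 mm proud of the mouth, 0.012 = pushed in flush. The cap's roof meets it 12 mm before the cap is home and must push it in. It yields at about 8 N, has no spring, and stays where pushed.
- cap: Aluminium camlock cap, about 0.35 kg, standing open end down on the bench. Origin: centre of the skirt's lower rim; z up its axis. Skirt 66 mm outer, 56 mm inner diameter, 40 mm deep inside; roof top at z = 46 mm. Fully home, its roof touches the adaptor's mouth: origin on the adaptor's axis 40 mm below the mouth, z axes parallel; any turn about the axis will do.
- cap_fin (a point): Point on the cap's axis in its grip fin, 68 mm above the skirt's rim. The fin stands on the roof: 14 mm thick along the cap's x, 50 mm long along y, from 46 to 83 mm above the rim. Axes as the cap's.
- cam_a (a joint): Hinge (rad) of the brass cam arm pivoted on the cap's +y side at y = 40, z = 22 mm, turning in the cap's y-z plane. 0 = fully down (closed, beside the skirt, pointing to its open end), 1.57 = straight out, about 2 = raised (open). It stays where left; friction about 0.12 N m. A cam nose on it enters the adaptor's groove as it closes, if the cap is home.
- cam_b (a joint): The same for the brass arm on the cap's -y side (pivot at y = -40, z = 22 mm); 0 = fully down, larger = raised.
- cam_a_tip (a point): Free end of the brass arm on the +y side. Arm 14 mm wide, about 9 mm thick; when closed it runs straight down from its pivot for 26 mm, then flares outward to this tip, 64 mm below and 19 mm outside the pivot.
- cam_b_tip (a point): Free end of the brass arm on the cap's -y side, a mirror image of the other.
- block: Bystander: dark wooden printing block with black diagonal bars on top, 65 x 95 mm, 23 mm high, lying on the bench; origin at the centre of its underside.
- ink_jar: Bystander: black ink jar with yellow label, 72 mm diameter, 85 mm high; origin at the centre of its underside.
- baren: Bystander: turned pale wooden baren (hand press) 94 mm diameter, 80 mm high; origin at the centre of its underside.

How it is judged (in metres and radians):
On the way, in this order (a step that is already met when the one before it is completed fails the run):
1. the cap is fully home on the adaptor with both arms still open (z of cap in the frame of adaptor between -0.044 and -0.0365 m and x of cap in the frame of adaptor between -0.005 and 0.005 m and y of cap in the frame of adaptor between -0.005 and 0.005 m and angle between the z axis of cap and the z axis of adaptor, either way round below 0.08 rad and value of joint each of cam_a, cam_b above 1.2 rad), for 0.2 s.
2. one cam arm is fully down, the other still up, the cap still home (z of cap in the frame of adaptor between -0.044 and -0.0365 m and x of cap in the frame of adaptor between -0.005 and 0.005 m and y of cap in the frame of adaptor between -0.005 and 0.005 m and angle between the z axis of cap and the z axis of adaptor, either way round below 0.08 rad and ((value of joint cam_a below 0.2 rad and value of joint cam_b above 0.8 rad) or (value of joint cam_b below 0.2 rad and value of joint cam_a above 0.8 rad))), for 0.1 s.
3. both cam arms are fully down, the cap still home (z of cap in the frame of adaptor between -0.044 and -0.0365 m and x of cap in the frame of adaptor between -0.005 and 0.005 m and y of cap in the frame of adaptor between -0.005 and 0.005 m and angle between the z axis of cap and the z axis of adaptor, either way round below 0.08 rad and value of joint each of cam_a, cam_b below 0.2 rad), for 0.2 s.
At the end, for the whole second after the job is handed in: The cap is on the adaptor within 3.5 mm of fully home (its origin 36.5 to 44 mm below the mouth, within 5 mm of the axis, axes within 0.08 rad), both cam arms are within 0.2 rad of fully down, the cap is at rest, and block, jar and baren are within 30 mm of where they stood (all of step 3 and linear speed of cap below 0.02 m/s); the robot touches nothing.
It fails at once if the printing block, ink jar or baren is pushed more than 30 mm or tipped over (distance of any of block, ink_jar, baren from where it was at the start of the episode above 0.03 m or angle between any of ink_jar, baren's own z axis and vertical above 0.5 rad).
It also fails if it takes over 70 s, if anything falls off the work surface, if the arm or the gripper's body presses on something with over 40 N, if the wrist force passes 120 N, or if a joint passes its speed limit or range.

## Working session

There is one attempt and no reset: what is moved stays moved. The work goes in short steps, Python scripts to look and compute and a tool call to move; the robot and the scene stay as the last step left them, time stands still between calls to the robot, and variables do not carry over. Pictures are saved under pics/ and viewed, about 8 in all and at most 12, crops included, and the job is handed in when it is done.

Besides the shell and the picture viewer there is one more tool, called by a JSON object that holds its "method" and its "body". carry_out: Moves the arm, as the interface text tells. Its arguments: {"type":"object","properties":{"targets":{"type":"array"},"grip_force":{"type":"number"}},"required":["targets"]}

```bash
mkdir -p pics; ls; python3 - <<'E'
from rig import ctrl, viewer
import cv2,json
for n in("scene","top"):
    cv2.imwrite(f"pics/{n}0.png",viewer.capture(n))
    i=viewer.camera_info(n);print(n,i)
print(ctrl.sense())
E
```

```text
pics
scene {'fx': 455.0304710404348, 'fy': 455.0304710404348, 'cx': 310.18924255561, 'cy': 236.68612321974328, 'k1': -0.03835379279487421, 'R': array([[ 0.46834537,  0.88345538, -0.01261811],
       [ 0.74206562, -0.40106193, -0.53711075],
       [-0.47957402,  0.24218986, -0.84341735]]), 't': array([-242.81879649, -327.34232382, 1535.48753634])}
top {'fx': 488.2649862379056, 'fy': 488.2649862379056, 'cx': 322.9702878894438, 'cy': 234.71922046008487, 'k1': -0.06048534706188939, 'R': array([[-0.01824149, -0.99982989, -0.00272675],
       [-0.99590587,  0.01841126, -0.08850155],
       [ 0.0885367 ,  0.00110119, -0.99607231]]), 't': array([  11.35098533,  525.79630524, 1161.48136653])}
{'time_s': 0.1, 'joints': array([-1.53040175e+00,  3.13436032e-01,  1.49834435e+00, -1.43310574e-05,
        1.33097483e+00, -2.23402064e-01]), 'dq': array([-0.00073726, -0.0025176 , -0.00113064, -0.00151056, -0.0004189 ,
        0.00012874]), 'tau': array([ 2.40325186e-03, -4.12900472e+01, -2.60142803e+01, -1.97830295e-04,
        3.02821136e-03,  9.04799947e-06]), 'eef_pos': array([ 136.86726599, -506.62091539,  230.77711865]), 'ee_rot': array([ 0.09258742,  0.70099725,  0.09340694, -0.70093193]), 'force': array([ 0.2872088 , -0.76640109,  0.40620919]), 'wrist_torque': array([-0.00670333, -0.06495898,  0.01681511]), 'grip_width': 1.0000279974563142}
```

View pics/scene0.png

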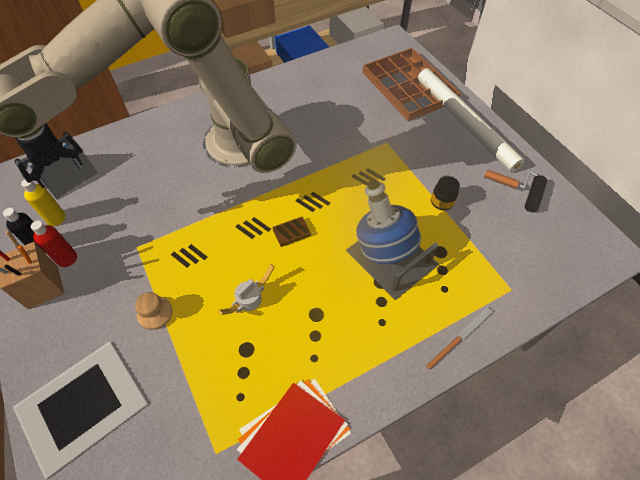

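View pics/top0.png

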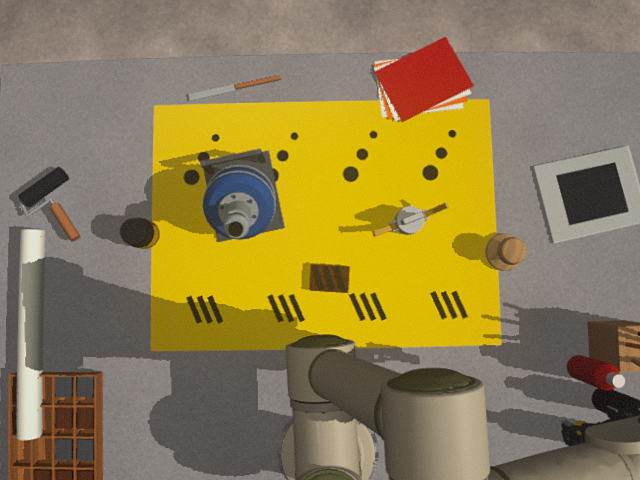

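Scene view: adaptor at about (377,195), cap at (247,293), block (293,231), jar (445,193), baren (153,310). Top view: adaptor at about (236,229), cap (410,220), with its arms spread to (376,234) and (445,206). I'll enlarge both.

```bash
cat > h.py <<'E'
import numpy as np,cv2
from rig import ctrl,viewer
def ray(i,px):
    K=np.array([[i['fx'],0,i['cx']],[0,i['fy'],i['cy']],[0,0,1]])
    u=cv2.undistortPoints(np.array([[px]],float),K,np.array([i['k1'],0,0,0.]))[0,0]
    R=np.array(i['R']);t=np.array(i['t']);d=R.T@np.array([u[0],u[1],1])
    return -R.T@t,d/np.linalg.norm(d)
def proj(i,X):
    c=np.array(i['R'])@np.asarray(X,float)+i['t'];a=c[:2]/c[2];a=a*(1+i['k1']*(a@a))
    return np.array([i['cx']+i['fx']*a[0],i['cy']+i['fy']*a[1]])
def onz(i,px,z):
    o,d=ray(i,px);return o+d*(z-o[2])/d[2]
def tri(*prs):
    A=np.zeros((3,3));b=np.zeros(3)
    for i,px in prs:
        o,d=ray(i,px);P=np.eye(3)-np.outer(d,d);A+=P;b+=P@o
    X=np.linalg.solve(A,b);return X,[np.round(proj(i,X)-px,1) for i,px in prs]
E
python3 - <<'E'
import cv2,numpy as np
s=cv2.imread("pics/scene0.png");t=cv2.imread("pics/top0.png")
f=lambda im,x,y,w=80,h=60:cv2.resize(im[y:y+h,x:x+w],(400,300),interpolation=cv2.INTER_CUBIC)
cv2.imwrite("pics/z.png",np.vstack([np.hstack([f(s,210,260),f(s,345,170,)]),np.hstack([f(t,370,190),f(t,200,185)])]))
E
```

```text
(no output)
```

View pics/z.png

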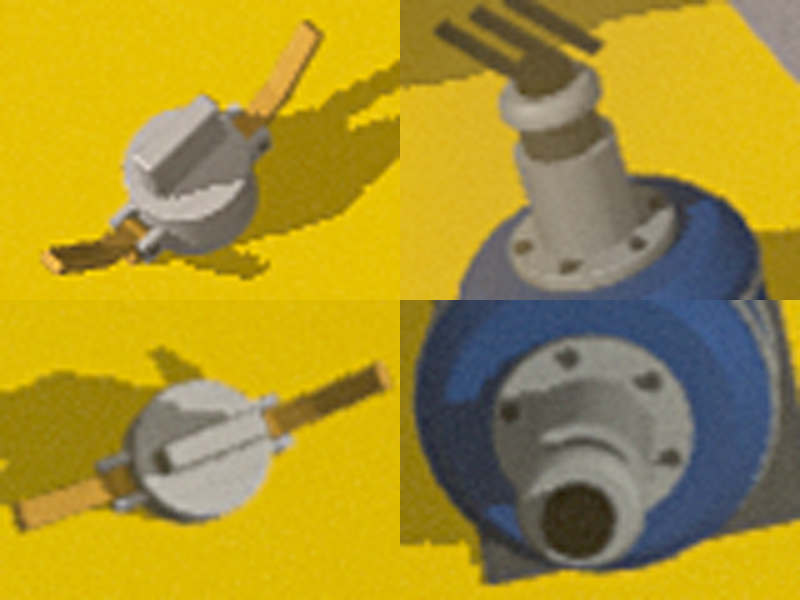

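The crops (5x) show the cap fin with both arms raised, and the adaptor's dark poppet face at about (578,518) in the top crop and (548,68) in the scene crop. The adaptor leans toward the robot. Now I'll triangulate.

```bash
python3 - <<'E'
from h import *
from scipy.spatial.transform import Rotation as Ro
T=viewer.camera_info("top");S=viewer.camera_info("scene");W=viewer.camera_info("wrist")
t=lambda x,y,ox,oy:(ox+x/5-.4,oy+y/5-.4)
sc=lambda x,y:t(x,y,210,260);sa=lambda x,y:t(x-400,y,345,170)
tc=lambda x,y:t(x,y-300,370,190);ta=lambda x,y:t(x-400,y-300,200,185)
p=lambda n,r:print(n,np.round(r[0],1),r[1])
p("poppet",tri((S,sa(548,68)),(T,ta(578,518))))
p("flange",tri((S,sa(595,245)),(T,ta(593,432))))
p("tipTopRight/low-left",tri((S,sc(55,262)),(T,tc(383,375))))
p("other tip",tri((S,sc(312,30)),(T,tc(18,520))))
p("fin c",tri((S,sc(175,142)),(T,tc(213,438))))
print("tips z66",onz(T,tc(383,375),66),onz(T,tc(18,520),66), "finc83",onz(T,tc(213,438),83))
q=ctrl.sense()['ee_rot'];print(Ro.from_quat(q,scalar_first=True).as_matrix().round(3))
print(W)
for n,px,z in(("block",(330,278),23),("jar",(140,233),85),("baren",(508,249),80)):print(n,onz(T,px,z).round())
E
```

```text
poppet [524.7 179.  229.6] [array([-0.6,  0.1]), array([-0.7, -0.3])]
flange [573.5 190.2 129.2] [array([-0.5,  0.1]), array([-0.5, -0.2])]
tipTopRight/low-left [ 587.8 -288.2   70.5] [array([-0.4,  0. ]), array([-0.4, -0.2])]
other tip [ 523.4 -116.7   57.8] [array([-0.,  0.]), array([-0., -0.])]
fin c [ 558.3 -207.9   74.4] [array([ 0.3, -0. ]), array([0.3, 0.1])]
tips z66 [ 588.09296147 -290.40968142   66.        ] [ 522.57950486 -115.92636716   66.        ] finc83 [ 557.50356868 -205.64465869   83.        ]
[[-0.     0.261 -0.965]
 [ 0.001 -0.965 -0.261]
 [-1.    -0.001 -0.   ]]
{'fx': 429.61364748913775, 'fy': 429.61364748913775, 'cx': 314.1384558987484, 'cy': 236.63332636037416, 'k1': -0.06431112095292123, 'R': array([[ 2.60489477e-01, -9.65476677e-01, -1.34670674e-04],
       [-9.32596063e-01, -2.51654243e-01,  2.58717462e-01],
       [-2.49819566e-01, -6.72675829e-02, -9.65953030e-01]]), 't': array([-525.75708924,  -33.8795511 ,  376.86463901])}
block [421. -13.  23.]
jar [532. 427.  85.]
baren [ 480. -427.   80.]
```

Estimates: cap at about (557,-205), its y axis along (0.35,-0.94), and the mouth at about (530,180,218) with a yaw of 13°. Moving above the cap, jaws along its x.

{"method": "carry_out", "body": {"targets": [{"x":0.06,"y":0.03,"z":0.01,"az":0.18,"hand":1},{"x":0.12,"y":0.06,"z":0.02,"az":0.36,"hand":1},{"x":0.17,"y":0.09,"z":0.03,"az":0.54,"hand":1},{"x":0.22,"y":0.12,"z":0.03,"az":0.72,"hand":1},{"x":0.27,"y":0.15,"z":0.03,"az":0.9,"hand":1}]}}

```text
invalid input at $.targets[0]: expected keys x, y, z, ax, ay, az, hand
```

{"method": "carry_out", "body": {"targets": [{"x":0.06,"y":0.03,"z":0.01,"ax":0,"ay":0,"az":0.18,"hand":1},{"x":0.12,"y":0.06,"z":0.02,"ax":0,"ay":0,"az":0.36,"hand":1},{"x":0.17,"y":0.09,"z":0.03,"ax":0,"ay":0,"az":0.54,"hand":1},{"x":0.22,"y":0.12,"z":0.03,"ax":0,"ay":0,"az":0.72,"hand":1},{"x":0.27,"y":0.15,"z":0.03,"ax":0,"ay":0,"az":0.9,"hand":1}]}}

```text
time_s: 0.72
eef_pos: [408.4, -355.5, 261.3]
ee_rot: [-0.39, -0.59, -0.39, 0.59]
force: [1.0, -1.2, -0.0]
grip_width: 0.996
```

{"method": "carry_out", "body": {"targets": [{"x":0.05,"y":0.05,"z":0,"ax":0,"ay":0,"az":0.18,"hand":1},{"x":0.1,"y":0.1,"z":0,"ax":0,"ay":0,"az":0.36,"hand":1},{"x":0.15,"y":0.15,"z":0,"ax":0,"ay":0,"az":0.54,"hand":1},{"x":0.15,"y":0.15,"z":0,"ax":0,"ay":0,"az":0.72,"hand":1},{"x":0.15,"y":0.15,"z":0,"ax":0,"ay":0,"az":0.76,"hand":1}]}}

```text
time_s: 1.35
eef_pos: [557.8, -205.1, 260.6]
ee_rot: [0.581, 0.403, 0.582, -0.403]
force: [-0.1, -1.0, -0.1]
grip_width: 0.999
```

```bash
python3 - <<'E'
from h import *
print(ctrl.sense()['eef_pos'],ctrl.sense()['joints'])
i=viewer.camera_info("wrist");im=viewer.capture("wrist");cv2.imwrite("pics/w1.png",im)
np.save("w1.npy",i,allow_pickle=True)
E
```

```text
[ 557.84381475 -205.06569628  260.5513923 ] [-5.49290684e-01  4.52435428e-01  1.22270365e+00  1.61107117e-04
  1.46763252e+00 -9.08111658e-01]
```

View pics/w1.png

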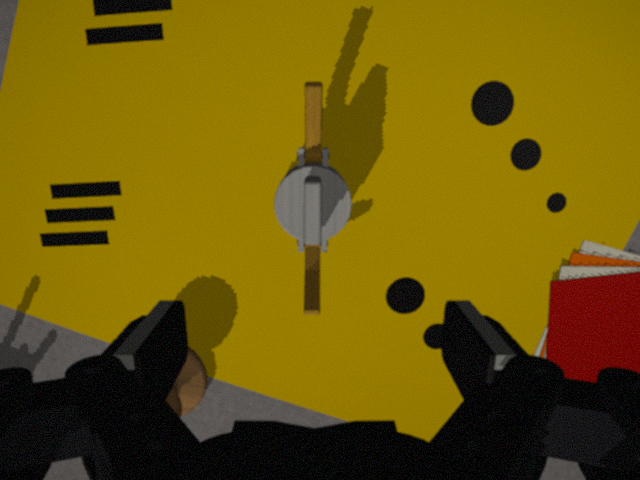

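Wrist view: fin near-vertical at column 313 (rows 178–247), roof disc centred at about (313,204), arm tips at (313,84) and (312,312).

```bash
python3 - <<'E'
from h import *
i=np.load("w1.npy",allow_pickle=True).item();im=cv2.imread("pics/w1.png")
h=cv2.cvtColor(im,cv2.COLOR_BGR2HSV)
g=((h[...,1]<60)&(h[...,2]>70)).astype(np.uint8);g[:120]=0;g[280:]=0;g[:,:250]=0;g[:,380:]=0
g=cv2.morphologyEx(g,cv2.MORPH_OPEN,np.ones((3,3)))
for r in (150,160,175,190,200,205,210,220,235,245):
    x=np.where(g[r])[0];print(r,x.min() if len(x) else 0,x.max() if len(x) else 0,end='; ')
br=((h[...,0]>8)&(h[...,0]<19)&(h[...,1]>100)).astype(np.uint8);br[:,:290]=0;br[:,335:]=0
ys,xs=np.where(br[:330]);print(ys.min(),ys.max(),xs[ys<ys.min()+5].mean(),xs[ys>ys.max()-5].mean())
xm=[(np.where(g[r])[0].min()+np.where(g[r])[0].max())/2 for r in(195,200,205)]
print("\nroof",onz(i,(np.mean(xm),203.5),46).round(1))
a=onz(i,(313.5,84),66);b=onz(i,(312.5,312),66);print(a,b,(a+b)/2,np.degrees(np.arctan2(*(b-a)[1::-1])))
print("fin",onz(i,(313,212),83))
for X in ((557,-206,46),):print(proj(i,X))
E
```

```text
150 298 327; 160 299 327; 175 288 336; 190 277 348; 200 275 350; 205 275 350; 210 275 350; 220 279 346; 235 292 332; 245 298 326; 84 311 313.375 310.64285714285717

roof [ 556.5 -208.    46. ]
[ 524.18200157 -119.32254623   66.        ] [ 588.05257381 -292.39309908   66.        ] [ 556.11728769 -205.85782266   66.        ] -69.74374272506309
fin [ 556.80672395 -207.47709771   83.        ]
[313.95362866 201.49975063]
```

{"method": "carry_out", "body": {"targets": [{"x":-0.0015,"y":-0.002,"z":-0.06,"ax":0,"ay":0,"az":0,"hand":1},{"x":-0.0015,"y":-0.002,"z":-0.12,"ax":0,"ay":0,"az":0,"hand":1},{"x":-0.0015,"y":-0.002,"z":-0.17,"ax":0,"ay":0,"az":0,"hand":1},{"x":-0.0015,"y":-0.002,"z":-0.2,"ax":0,"ay":0,"az":0,"hand":1},{"x":-0.0015,"y":-0.002,"z":-0.21,"ax":0,"ay":0,"az":0,"hand":1}]}}

```text
time_s: 2.02
eef_pos: [554.5, -208.6, 49.5]
ee_rot: [0.579, 0.405, 0.581, -0.405]
force: [-0.5, -0.1, 0.4]
grip_width: 1.002
```

{"method": "carry_out", "body": {"targets": [{"x":0,"y":0,"z":0,"ax":0,"ay":0,"az":0,"hand":-1},{"x":0,"y":0,"z":0,"ax":0,"ay":0,"az":0,"hand":-1},{"x":0,"y":0,"z":0,"ax":0,"ay":0,"az":0,"hand":-1},{"x":0,"y":0,"z":0,"ax":0,"ay":0,"az":0,"hand":-1},{"x":0,"y":0,"z":0,"ax":0,"ay":0,"az":0,"hand":-1}], "grip_force": 100}}

```text
time_s: 2.65
eef_pos: [555.8, -209.0, 51.9]
ee_rot: [0.581, 0.404, 0.58, -0.404]
force: [1.0, 1.0, 3.0]
grip_width: 0.146
```

{"method": "carry_out", "body": {"targets": [{"x":0,"y":0,"z":0,"ax":0,"ay":0,"az":0,"hand":-1},{"x":0,"y":0,"z":0,"ax":0,"ay":0,"az":0,"hand":-1},{"x":0,"y":0,"z":0,"ax":0,"ay":0,"az":0,"hand":-1},{"x":0,"y":0,"z":0.02,"ax":0,"ay":0,"az":0,"hand":-1},{"x":0,"y":0,"z":0.05,"ax":0,"ay":0,"az":0,"hand":-1}]}}

```text
time_s: 3.28
eef_pos: [554.2, -208.3, 100.1]
ee_rot: [0.578, 0.404, 0.582, -0.405]
force: [0.5, -0.3, -3.3]
grip_width: 0.145
```

```bash
cat >> h.py <<'E'
from scipy.spatial.transform import Rotation as Ro
def tgt(psi,tilt=np.pi/6):
    c,s=np.cos(psi),np.sin(psi);a=np.array([-np.sin(tilt)*c,-np.sin(tilt)*s,np.cos(tilt)])
    z=np.array([s,-c,0]);x=-a;return np.column_stack([x,np.cross(z,x),z])
def cur(): return Ro.from_quat(ctrl.sense()['ee_rot'],scalar_first=True)
E
python3 - <<'E'
from h import *
R=tgt(np.radians(12.9));print((Ro.from_matrix(R)*cur().inv()).as_rotvec())
a=-R[:,0];m=np.array([530,180,218.]);p=m+120*a+70*R[:,2];print(p-ctrl.sense()['eef_pos'])
E
```

```text
[ 0.14700048 -0.50602988 -0.12573207]
[-67.07761568 306.70760217 221.79212029]
```

{"method": "carry_out", "body": {"targets": [{"x":0,"y":0.0,"z":0.05,"ax":0,"ay":0,"az":0,"hand":-1},{"x":0,"y":0,"z":0.1,"ax":0,"ay":0,"az":0,"hand":-1},{"x":-0.01,"y":0.02,"z":0.15,"ax":0.03,"ay":-0.12,"az":-0.03,"hand":-1},{"x":-0.025,"y":0.06,"z":0.18,"ax":0.06,"ay":-0.24,"az":-0.06,"hand":-1},{"x":-0.04,"y":0.11,"z":0.2,"ax":0.1,"ay":-0.36,"az":-0.09,"hand":-1}]}}

```text
time_s: 3.9
eef_pos: [514.6, -98.1, 301.8]
ee_rot: [0.635, 0.525, 0.466, -0.321]
force: [0.4, 1.3, -1.9]
grip_width: 0.147
```

{"method": "carry_out", "body": {"targets": [{"x":-0.01,"y":0.055,"z":0.01,"ax":0.025,"ay":-0.08,"az":-0.02,"hand":-1},{"x":-0.02,"y":0.11,"z":0.02,"ax":0.045,"ay":-0.145,"az":-0.035,"hand":-1},{"x":-0.027,"y":0.16,"z":0.022,"ax":0.045,"ay":-0.145,"az":-0.035,"hand":-1},{"x":-0.027,"y":0.197,"z":0.022,"ax":0.045,"ay":-0.145,"az":-0.035,"hand":-1},{"x":-0.027,"y":0.197,"z":0.022,"ax":0.045,"ay":-0.145,"az":-0.035,"hand":-1}]}}

```text
time_s: 4.53
eef_pos: [487.3, 100.3, 322.2]
ee_rot: [0.649, 0.567, 0.42, -0.283]
force: [0.6, -0.7, -3.2]
grip_width: 0.146
```

```bash
python3 - <<'E'
from h import *
s=ctrl.sense();print(s['eef_pos'],s['joints'],cur().as_matrix().round(3))
i=viewer.camera_info("wrist");im=viewer.capture("wrist");cv2.imwrite("pics/w2.png",im)
np.save("w2.npy",i,allow_pickle=True)
E
```

```text
[487.25117668 100.2776135  322.21790913] [-0.12279066 -0.08321816  1.79683249  0.2093108   0.94202092 -0.43224782] [[ 0.487  0.844  0.225]
 [ 0.109  0.197 -0.974]
 [-0.867  0.499  0.004]]
```

View pics/w2.png

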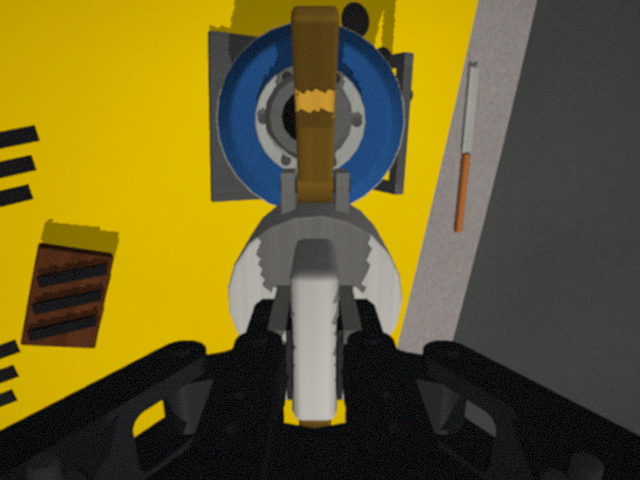

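The held cap is level and upright between the pads. The adaptor is nearly concentric with its flange at (311,115), but one raised arm hides it. Sidestep for a clear view.

{"method": "carry_out", "body": {"targets": [{"x":0.025,"y":0.006,"z":0.015,"ax":0,"ay":0,"az":0,"hand":-1},{"x":0.05,"y":0.012,"z":0.03,"ax":0,"ay":0,"az":0,"hand":-1},{"x":0.05,"y":0.012,"z":0.03,"ax":0,"ay":0,"az":0,"hand":-1}]}}

```text
time_s: 4.95
eef_pos: [539.4, 109.0, 352.9]
ee_rot: [0.649, 0.568, 0.418, -0.284]
force: [-0.2, -0.0, -4.1]
grip_width: 0.149
```

```bash
python3 - <<'E'
from h import *
s=ctrl.sense();print(s['eef_pos'])
i=viewer.camera_info("wrist");im=viewer.capture("wrist");cv2.imwrite("pics/w3.png",im)
np.save("w3.npy",i,allow_pickle=True)
print([proj(i,X) for X in ((524.2,178.6,228.4),(530,180,218))])
cv2.imwrite("pics/w3z.png",cv2.resize(im[0:240,100:420],(800,600),interpolation=cv2.INTER_CUBIC))
E
```

```text
[539.40876144 109.00080661 352.91353157]
[array([206.27908352, 108.71016194]), array([211.1221365, 109.0307583])]
```

View pics/w3z.png

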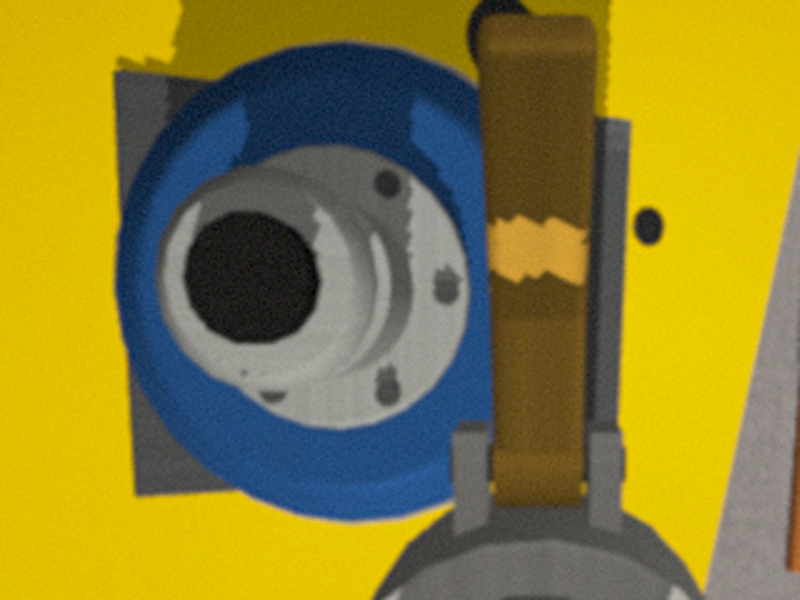

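The clear 2.5x crop shows the poppet face at about (252,277) and the flange circle's centre at about (326,286). Now a joint least-squares fit of mouth and yaw, with the tilt known at 30°.

```bash
python3 - <<'E'
from h import *
from scipy.optimize import least_squares
im=cv2.imread("pics/w3.png");m=(im.max(2)<60).astype(np.uint8)
n,l,st,ce=cv2.connectedComponentsWithStats(m);k=l[110,200];print("poppet",ce[k],st[k]); pc=ce[k]
# where the tip of held cap: fin edges
i2,i3=[np.load(f"w{k}.npy",allow_pickle=True).item() for k in(2,3)]
T=viewer.camera_info("top");S=viewer.camera_info("scene")
obs=[(i3,pc,12,1),(i3,(230.2,114.3),-90,1),(i2,(310.5,117.5),-90,.7),(T,(235.2,228.2),12,1),(T,(238.2,211),-90,.5),(S,(374.2,183.2),12,.6),(S,(383.6,218.6),-90,.4)]
def A(p):return np.array([-.5*np.cos(p),-.5*np.sin(p),.866])
def f(v):
    r=[w*(proj(i,v[:3]+d*A(v[3]))-px) for i,px,d,w in obs]
    return np.append(np.concatenate(r),(v[2]-218)/2)
s=least_squares(f,[530,180,218,.22]);print(s.x.round(2),np.degrees(s.x[3]),s.fun.round(1))
s2=least_squares(lambda v:np.append(f(v)[:6],(v[2]-218)/2),[530,180,218,.22]);print(s2.x.round(2),np.degrees(s2.x[3]),s2.fun.round(1))
E
```

```text
poppet [200.2010845  110.46317216] [ 174   84   54   53 2213]
[5.2684e+02 1.7823e+02 2.1628e+02 2.1000e-01] 11.919992010694342 [-0.8 -0.1  2.3 -0.5 -0.1  0.6  0.6  1.6 -0.   0.2 -1.3  0.1 -0.6 -0.9
 -0.9]
[5.2628e+02 1.7798e+02 2.1733e+02 2.1000e-01] 12.066200565098258 [-1.3  0.1  2.  -0.5 -0.1  0.6 -0.3]
```

```bash
python3 - <<'E'
from h import *
i=np.load("w2.npy",allow_pickle=True).item()
R=Ro.from_quat([0.649,0.567,0.42,-0.283],scalar_first=True).as_matrix();p=np.array([487.25,100.28,322.22])
for off in(0,-2):
  for n,v in(("roof far",(4.5,0,-33)),("fin far",(-32.5,0,-25)),("fin near",(-32.5,0,25)),("rim L",(4.5,-33,0)),("rim R",(4.5,33,0))):
    print(off,n,proj(i,p+R@(np.array(v)+[0,0,off])).round(1))
Rt=tgt(np.radians(12));a=-Rt[:,0];M=np.array([526.5,178.1,217])
s=ctrl.sense();print("rot",(Ro.from_matrix(Rt)*cur().inv()).as_rotvec(),"to +80:",M+1.3*Rt[:,2]+80*a-s['eef_pos'],"axis",a, Rt[:,2])
E
```

```text
0 roof far [317.  214.4]
0 fin far [317.9 272. ]
0 fin near [317.3 426.2]
0 rim L [227.8 301.6]
0 rim R [405.7 301.7]
-2 roof far [317.  208.8]
-2 fin far [317.9 265. ]
-2 fin near [317.3 420.8]
-2 rim L [227.5 296.6]
-2 rim R [406.  296.7]
rot [ 0.00413099 -0.00028252 -0.01258473] to +80: [-50.81007042  59.4203208  -65.91819159] axis [-0.4890738  -0.10395585  0.8660254 ] [ 0.20791169 -0.9781476   0.        ]
```

{"method": "carry_out", "body": {"targets": [{"x":-0.03,"y":0.028,"z":-0.02,"ax":0.002,"ay":0,"az":-0.006,"hand":-1},{"x":-0.0654,"y":0.0556,"z":-0.04,"ax":0.004,"ay":0,"az":-0.0125,"hand":-1},{"x":-0.058,"y":0.057,"z":-0.053,"ax":0.004,"ay":0,"az":-0.0125,"hand":-1},{"x":-0.0507,"y":0.0587,"z":-0.066,"ax":0.004,"ay":0,"az":-0.0125,"hand":-1},{"x":-0.0507,"y":0.0587,"z":-0.066,"ax":0.004,"ay":0,"az":-0.0125,"hand":-1}]}}

```text
time_s: 5.62
eef_pos: [488.0, 168.0, 285.8]
ee_rot: [0.646, 0.572, 0.416, -0.288]
force: [-0.5, 0.2, -2.7]
grip_width: 0.148
```

```bash
python3 - <<'E'
from h import *
s=ctrl.sense();print(s['eef_pos'],s['force'],s['joints'].round(2))
a=viewer.capture("scene");b=viewer.capture("top");
cv2.imwrite("pics/s4.png",a);cv2.imwrite("pics/t4.png",b)
f=lambda im,x,y:cv2.resize(im[y:y+120,x:x+80],(400,600),interpolation=cv2.INTER_CUBIC)
cv2.imwrite("pics/z4.png",np.hstack([f(a,335,125),f(b,200,175)]))
E
```

```text
[488.01968868 168.02825641 285.84767489] [-0.52017856  0.16142219 -2.67783221] [ 0.07 -0.01  1.82  0.1   0.81 -0.19]
```

View pics/z4.png

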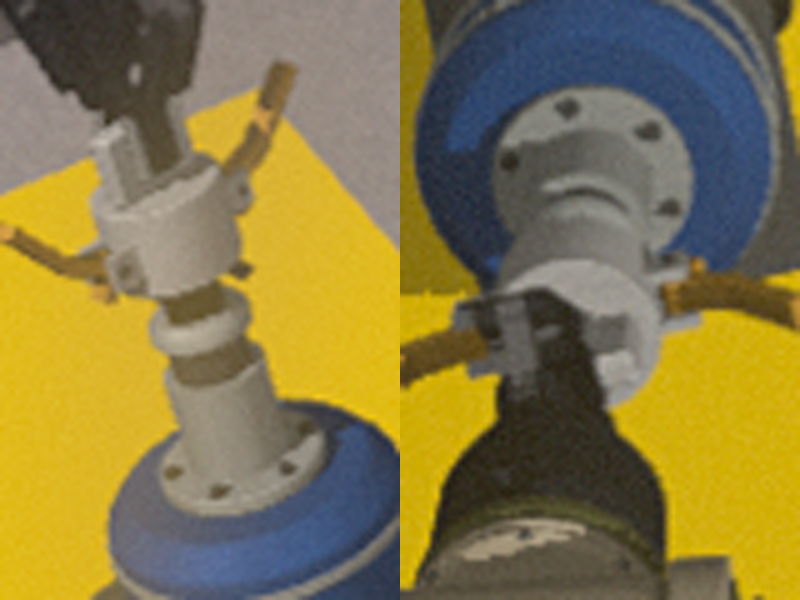

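Both views show the cap coaxial with the adaptor, just above the poppet. Descending along the axis.

{"method": "carry_out", "body": {"targets": [{"x":0.0049,"y":0.001,"z":-0.0087,"ax":0,"ay":0,"az":0,"hand":-1},{"x":0.0098,"y":0.0021,"z":-0.0173,"ax":0,"ay":0,"az":0,"hand":-1},{"x":0.0147,"y":0.0031,"z":-0.026,"ax":0,"ay":0,"az":0,"hand":-1},{"x":0.0171,"y":0.0036,"z":-0.0303,"ax":0,"ay":0,"az":0,"hand":-1},{"x":0.0171,"y":0.0036,"z":-0.0303,"ax":0,"ay":0,"az":0,"hand":-1}], "grip_force": 120}}

```text
time_s: 6.35
eef_pos: [504.6, 172.6, 256.4]
ee_rot: [0.646, 0.572, 0.416, -0.287]
force: [-0.0, 0.9, -4.1]
grip_width: 0.142
```

{"method": "carry_out", "body": {"targets": [{"x":0.0024,"y":0.0005,"z":-0.0043,"ax":0,"ay":0,"az":0,"hand":-1},{"x":0.0049,"y":0.001,"z":-0.0087,"ax":0,"ay":0,"az":0,"hand":-1},{"x":0.0049,"y":0.001,"z":-0.0087,"ax":0,"ay":0,"az":0,"hand":-1}]}}

```text
time_s: 6.72
eef_pos: [509.6, 173.6, 247.8]
ee_rot: [0.646, 0.572, 0.416, -0.287]
force: [-0.0, 2.4, -5.5]
grip_width: 0.141
```

{"method": "carry_out", "body": {"targets": [{"x":0.0024,"y":0.0005,"z":-0.0043,"ax":0,"ay":0,"az":0,"hand":-1},{"x":0.0049,"y":0.001,"z":-0.0087,"ax":0,"ay":0,"az":0,"hand":-1},{"x":0.0049,"y":0.001,"z":-0.0087,"ax":0,"ay":0,"az":0,"hand":-1}]}}

```text
time_s: 7.1
eef_pos: [514.7, 174.7, 239.0]
ee_rot: [0.646, 0.572, 0.415, -0.287]
force: [0.3, 5.1, -5.4]
grip_width: 0.143
```

{"method": "carry_out", "body": {"targets": [{"x":0.0012,"y":0.0003,"z":-0.0022,"ax":0,"ay":0,"az":0,"hand":-1},{"x":0.0024,"y":0.0005,"z":-0.0043,"ax":0,"ay":0,"az":0,"hand":-1},{"x":0.0024,"y":0.0005,"z":-0.0043,"ax":0,"ay":0,"az":0,"hand":-1}]}}

```text
time_s: 7.48
eef_pos: [516.8, 175.1, 235.4]
ee_rot: [0.647, 0.572, 0.415, -0.287]
force: [-6.3, 3.5, 1.1]
grip_width: 0.145
```

{"method": "carry_out", "body": {"targets": [{"x":0.0012,"y":0.0008,"z":-0.0022,"ax":0,"ay":0,"az":0,"hand":-1},{"x":0.0024,"y":0.001,"z":-0.0043,"ax":0,"ay":0,"az":0,"hand":-1},{"x":0.0034,"y":0.0012,"z":-0.006,"ax":0,"ay":0,"az":0,"hand":-1}]}}

```text
time_s: 7.85
eef_pos: [520.3, 176.0, 229.6]
ee_rot: [0.647, 0.572, 0.415, -0.287]
force: [-9.1, -0.2, 4.7]
grip_width: 0.145
```

{"method": "carry_out", "body": {"targets": [{"x":0.001,"y":0.0002,"z":-0.0017,"ax":0,"ay":0,"az":0,"hand":-1},{"x":0.002,"y":0.0004,"z":-0.0035,"ax":0,"ay":0,"az":0,"hand":-1}]}}

```text
time_s: 8.1
eef_pos: [521.0, 176.4, 228.6]
ee_rot: [0.647, 0.571, 0.416, -0.286]
force: [-58.3, -12.8, 50.1]
grip_width: 0.146
```

Axial force jumped from about 8 N to about 78 N, 12 mm after the poppet contact, so the cap is home. I'll hold at lower force, then open.

{"method": "carry_out", "body": {"targets": [{"x":-0.0007,"y":-0.0001,"z":0.0012,"ax":0,"ay":0,"az":0,"hand":-1},{"x":-0.0007,"y":-0.0001,"z":0.0012,"ax":0,"ay":0,"az":0,"hand":-1},{"x":-0.0007,"y":-0.0001,"z":0.0012,"ax":0,"ay":0,"az":0,"hand":-1}]}}

```text
time_s: 8.48
eef_pos: [520.9, 176.3, 228.6]
ee_rot: [0.647, 0.572, 0.415, -0.286]
force: [-25.9, -3.6, 19.3]
grip_width: 0.143
```

{"method": "carry_out", "body": {"targets": [{"x":-0.001,"y":-0.0002,"z":0.0017,"ax":0,"ay":0,"az":0,"hand":-0.3},{"x":-0.001,"y":-0.0002,"z":0.0017,"ax":0,"ay":0,"az":0,"hand":0.4},{"x":-0.001,"y":-0.0002,"z":0.0017,"ax":0,"ay":0,"az":0,"hand":0.4},{"x":-0.001,"y":-0.0002,"z":0.0017,"ax":0,"ay":0,"az":0,"hand":0.4}]}}

```text
time_s: 8.98
eef_pos: [520.9, 176.2, 228.6]
ee_rot: [0.647, 0.572, 0.415, -0.287]
force: [0.3, -0.5, 0.1]
grip_width: 0.703
```

{"method": "carry_out", "body": {"targets": [{"x":-0.0245,"y":-0.0052,"z":0.0433,"ax":0,"ay":0,"az":0,"hand":0.4},{"x":-0.049,"y":-0.0104,"z":0.0866,"ax":0,"ay":0,"az":0,"hand":0.4},{"x":-0.0734,"y":-0.0156,"z":0.13,"ax":0,"ay":0,"az":0,"hand":-1},{"x":-0.0734,"y":-0.0156,"z":0.13,"ax":0,"ay":0,"az":0,"hand":-1}]}}

```text
time_s: 9.48
eef_pos: [447.3, 160.6, 362.4]
ee_rot: [0.648, 0.573, 0.413, -0.284]
force: [-0.1, -0.2, 0.2]
grip_width: 0.285
```

```bash
python3 - <<'E'
from h import *
s=ctrl.sense();print(s['eef_pos'],s['force'],s['grip_width'])
i=viewer.camera_info("wrist");w=viewer.capture("wrist");np.save("w5.npy",i,allow_pickle=True)
a=viewer.capture("scene");cv2.imwrite("pics/w5.png",w);cv2.imwrite("pics/s5.png",a)
f=lambda im,x,y:cv2.resize(im[y:y+120,x:x+80],(400,600),interpolation=cv2.INTER_CUBIC)
cv2.imwrite("pics/z5.png",np.hstack([f(a,335,125),cv2.resize(w[:,160:480],(400,600))]))
E
```

```text
[447.32069044 160.61799257 362.44658828] [-0.09727876 -0.23820838  0.20165014] 0.2849640593964309
```

View pics/z5.png

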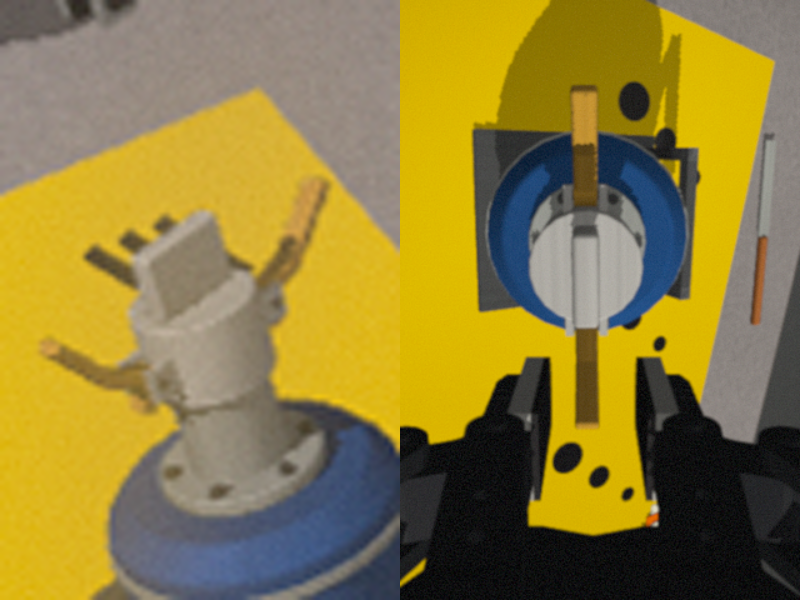

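The cap is seated with both arms still open (left panel). Right panel: fin and arms aligned with the lean-plane normal. Now I'll compute fingertip waypoints for swinging each arm, with closed fingers tilted 25° outward.

```bash
cat > arm.py <<'E'
from h import *
Rt=tgt(np.radians(12));a=-Rt[:,0];zt=Rt[:,2];O=np.array([545.8,183.,183.5])
def P(th,side,phi=25,dc=45,clear=0):
    f=np.radians(phi);perp=np.array([np.cos(f),-np.sin(f)])
    k=-1 if th>f*0+np.pi/2-f-np.radians(26.6) else 1
    d=dc-k*10; o=(d-26)*.5; o,d=o+4.02,d-2.0
    S=np.array([40+o*np.cos(th)+d*np.sin(th),22+o*np.sin(th)-d*np.cos(th)])
    n=np.array([np.cos(th+.464),np.sin(th+.464)])
    q=S+k*11*perp+clear*n
    return q,O+q[0]*side*zt+q[1]*a
def Rot(side,phi=25):
    f=np.radians(phi)
    x=-a*np.cos(f)-side*zt*np.sin(f);y=Rt[:,1];return np.column_stack([x,y,np.cross(x,y)])
def show(side,ths,phi=25,clear=0):
    s=ctrl.sense();print("turn",(Ro.from_matrix(Rot(side,phi))*cur().inv()).as_rotvec().round(3),"pos",s['eef_pos'].round(1),s['force'].round(1))
    for t in ths:
        q,X=P(t,side,phi,clear=clear);print(t,q.round(1),X.round(1),((X-s['eef_pos'])/1000).round(4))
E
python3 - <<'E'
from arm import *
show(1,[2.0],clear=40);show(1,[2.0],clear=10)
show(1,[2,1.7,1.4,1.1,.8,.6,.4,.2,0])
E
```

```text
turn [0.369 0.081 0.218] pos [447.3 160.6 358.3] [ 0.2  0.2 -0.7]
2.0 [39.4 90.6] [509.7 135.1 262. ] [ 0.0623 -0.0255 -0.0964]
turn [0.369 0.081 0.218] pos [447.3 160.6 358.3] [ 0.2  0.2 -0.7]
2.0 [62.7 71.8] [523.7 114.2 245.7] [ 0.0764 -0.0464 -0.1127]
turn [0.369 0.081 0.218] pos [447.3 160.6 358.3] [ 0.2  0.2 -0.7]
2 [70.5 65.5] [528.4 107.2 240.3] [ 0.0811 -0.0534 -0.1181]
1.7 [80.2 51.8] [537.1  99.2 228.4] [ 0.0898 -0.0614 -0.1299]
1.4 [85.4 35.9] [546.   95.7 214.6] [ 0.0987 -0.0649 -0.1438]
1.1 [85.7 19.1] [554.3  97.2 200.1] [ 0.1069 -0.0634 -0.1583]
0.8 [81.  3.] [561.2 103.5 186.1] [ 0.1138 -0.0571 -0.1722]
0.6 [75.6 -5.1] [564.  109.5 179.1] [ 0.1167 -0.0511 -0.1792]
0.4 [70.7 -9.7] [565.2 114.9 175.1] [ 0.1179 -0.0457 -0.1833]
0.2 [ 64.9 -13.3] [565.8 120.9 172. ] [ 0.1185 -0.0397 -0.1864]
0 [ 58.5 -15.6] [565.6 127.4 169.9] [ 0.1183 -0.0332 -0.1884]
```

{"method": "carry_out", "body": {"targets": [{"x":0.015,"y":-0.02,"z":-0.02,"ax":0.123,"ay":0.027,"az":0.073,"hand":-1},{"x":0.03,"y":-0.035,"z":-0.045,"ax":0.246,"ay":0.054,"az":0.145,"hand":-1},{"x":0.05,"y":-0.045,"z":-0.075,"ax":0.369,"ay":0.081,"az":0.218,"hand":-1},{"x":0.0764,"y":-0.0464,"z":-0.1127,"ax":0.369,"ay":0.081,"az":0.218,"hand":-1},{"x":0.0764,"y":-0.0464,"z":-0.1127,"ax":0.369,"ay":0.081,"az":0.218,"hand":-1}]}}

```text
time_s: 10.2
eef_pos: [523.4, 113.8, 241.5]
ee_rot: [0.538, 0.621, 0.548, -0.159]
force: [0.5, -0.1, 0.7]
grip_width: -0.004
```

```bash
python3 - <<'E'
from arm import *
s=ctrl.sense();print(s['grip_width'],s['joints'].round(2))
show(1,[2,1.7,1.4,1.1,.8,.6,.4,.2,0])
a_=viewer.capture("scene");b=viewer.capture("top")
f=lambda im,x,y:cv2.resize(im[y:y+120,x:x+80],(400,600),interpolation=cv2.INTER_CUBIC)
cv2.imwrite("pics/z6.png",np.hstack([f(a_,325,120),f(b,210,170)]))
E
```

```text
-0.0037729155678281725 [-0.31  0.16  1.82  0.74  1.08 -0.96]
turn [-0.002 -0.009  0.001] pos [523.4 113.8 241.5] [ 0.5 -0.1  0.7]
2 [70.5 65.5] [528.4 107.2 240.3] [ 0.005  -0.0066 -0.0012]
1.7 [80.2 51.8] [537.1  99.2 228.4] [ 0.0137 -0.0147 -0.0131]
1.4 [85.4 35.9] [546.   95.7 214.6] [ 0.0226 -0.0181 -0.0269]
1.1 [85.7 19.1] [554.3  97.2 200.1] [ 0.0309 -0.0166 -0.0415]
0.8 [81.  3.] [561.2 103.5 186.1] [ 0.0378 -0.0103 -0.0554]
0.6 [75.6 -5.1] [564.  109.5 179.1] [ 0.0406 -0.0043 -0.0624]
0.4 [70.7 -9.7] [565.2 114.9 175.1] [ 0.0418  0.001  -0.0664]
0.2 [ 64.9 -13.3] [565.8 120.9 172. ] [ 0.0424  0.0071 -0.0695]
0 [ 58.5 -15.6] [565.6 127.4 169.9] [ 0.0422  0.0136 -0.0716]
```

View pics/z6.png

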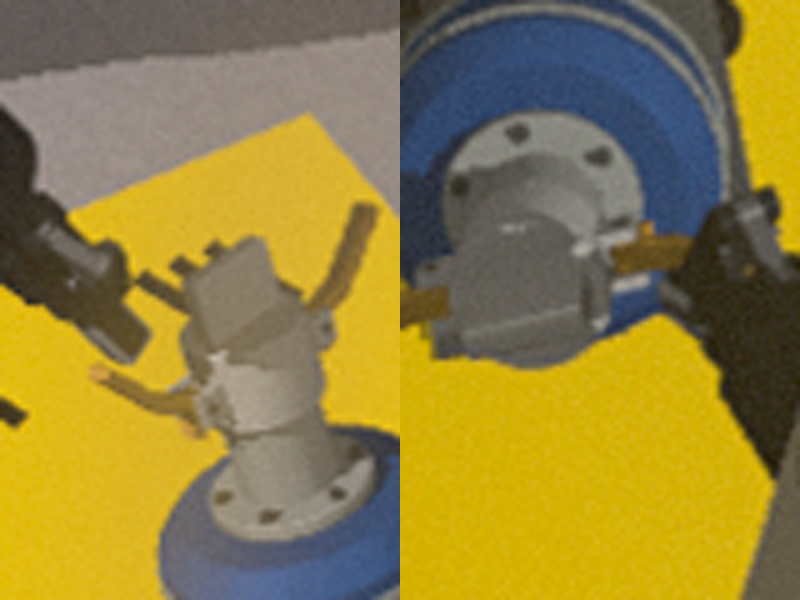

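The fingertip is right above the right arm's outer half. Pushing through the arc.

{"method": "carry_out", "body": {"targets": [{"x":0.005,"y":-0.0066,"z":-0.0012,"ax":0,"ay":0,"az":0,"hand":-1},{"x":0.0095,"y":-0.011,"z":-0.0072,"ax":0,"ay":0,"az":0,"hand":-1},{"x":0.0137,"y":-0.0147,"z":-0.0131,"ax":0,"ay":0,"az":0,"hand":-1},{"x":0.0182,"y":-0.017,"z":-0.02,"ax":0,"ay":0,"az":0,"hand":-1},{"x":0.0226,"y":-0.0181,"z":-0.0269,"ax":0,"ay":0,"az":0,"hand":-1}]}}

```text
time_s: 10.92
eef_pos: [546.6, 95.9, 218.6]
ee_rot: [0.541, 0.621, 0.546, -0.157]
force: [-0.7, 0.1, 2.5]
grip_width: 0.0
```

{"method": "carry_out", "body": {"targets": [{"x":0.0042,"y":0.001,"z":-0.0075,"ax":0,"ay":0,"az":0,"hand":-1},{"x":0.0083,"y":0.0015,"z":-0.0146,"ax":0,"ay":0,"az":0,"hand":-1},{"x":0.012,"y":0.0045,"z":-0.0216,"ax":0,"ay":0,"az":0,"hand":-1},{"x":0.0152,"y":0.0078,"z":-0.0285,"ax":0,"ay":0,"az":0,"hand":-1}]}}

```text
time_s: 11.42
eef_pos: [561.8, 104.1, 190.1]
ee_rot: [0.541, 0.621, 0.546, -0.157]
force: [0.8, -2.1, 2.2]
grip_width: -0.004
```

```bash
python3 - <<'E'
from arm import *
show(1,[.8,.6,.4,.2,0])
a_=viewer.capture("scene");b=viewer.capture("top")
f=lambda im,x,y:cv2.resize(im[y:y+120,x:x+80],(400,600),interpolation=cv2.INTER_CUBIC)
cv2.imwrite("pics/z7.png",np.hstack([f(a_,325,120),f(b,210,170)]))
E
```

```text
turn [ 0.001  0.    -0.   ] pos [561.8 104.1 190.1] [ 0.8 -2.1  2.2]
0.8 [81.  3.] [561.2 103.5 186.1] [-0.0006 -0.0006 -0.004 ]
0.6 [75.6 -5.1] [564.  109.5 179.1] [ 0.0022  0.0055 -0.011 ]
0.4 [70.7 -9.7] [565.2 114.9 175.1] [ 0.0035  0.0108 -0.015 ]
0.2 [ 64.9 -13.3] [565.8 120.9 172. ] [ 0.004   0.0168 -0.0181]
0 [ 58.5 -15.6] [565.6 127.4 169.9] [ 0.0038  0.0233 -0.0201]
```

View pics/z7.png

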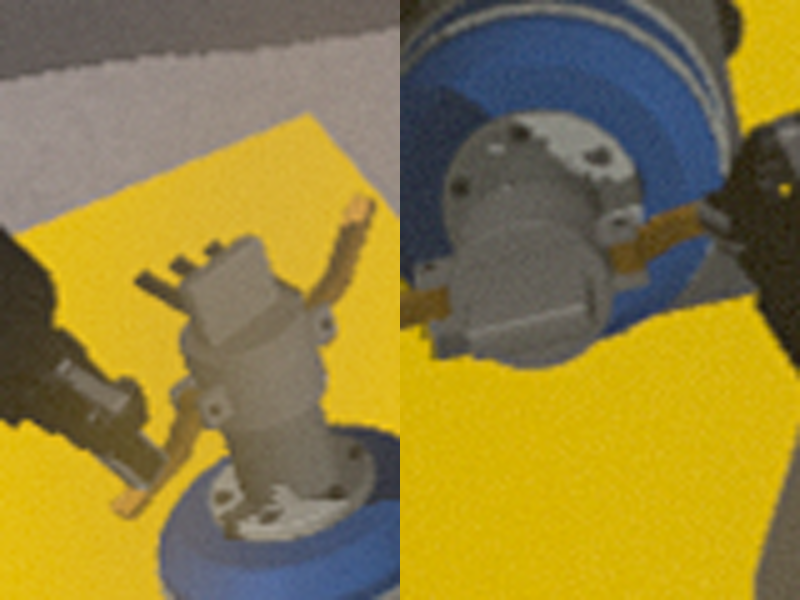

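The arm follows the finger to about 0.8 rad at 3 N. (10 pictures viewed so far.) Continuing inward.

{"method": "carry_out", "body": {"targets": [{"x":0.0005,"y":0.0005,"z":-0.006,"ax":0,"ay":0,"az":0,"hand":-1},{"x":0.0022,"y":0.0055,"z":-0.011,"ax":0,"ay":0,"az":0,"hand":-1},{"x":0.0035,"y":0.0108,"z":-0.015,"ax":0,"ay":0,"az":0,"hand":-1},{"x":0.004,"y":0.0138,"z":-0.0166,"ax":0,"ay":0,"az":0,"hand":-1},{"x":0.004,"y":0.0168,"z":-0.0181,"ax":0,"ay":0,"az":0,"hand":-1}]}}

```text
time_s: 12.15
eef_pos: [565.6, 120.8, 172.4]
ee_rot: [0.541, 0.621, 0.546, -0.157]
force: [1.4, -2.9, 0.5]
grip_width: 0.002
```

{"method": "carry_out", "body": {"targets": [{"x":0,"y":0.0022,"z":-0.0008,"ax":0,"ay":0,"az":0,"hand":-1},{"x":0,"y":0.0045,"z":-0.0015,"ax":0,"ay":0,"az":0,"hand":-1}]}}

```text
time_s: 12.4
eef_pos: [565.5, 125.3, 170.9]
ee_rot: [0.541, 0.621, 0.546, -0.157]
force: [1.2, -3.6, -0.4]
grip_width: -0.0
```

Continue in small steps until the force rises at the stop.

{"method": "carry_out", "body": {"targets": [{"x":0,"y":0.001,"z":-0.0003,"ax":0,"ay":0,"az":0,"hand":-1},{"x":0,"y":0.002,"z":-0.0006,"ax":0,"ay":0,"az":0,"hand":-1}]}}

```text
time_s: 12.65
eef_pos: [565.4, 127.3, 170.3]
ee_rot: [0.541, 0.621, 0.546, -0.157]
force: [1.0, -3.9, 0.1]
grip_width: 0.003
```

{"method": "carry_out", "body": {"targets": [{"x":0,"y":0.001,"z":-0.0003,"ax":0,"ay":0,"az":0,"hand":-1},{"x":0,"y":0.0015,"z":-0.0004,"ax":0,"ay":0,"az":0,"hand":-1}]}}

```text
time_s: 12.9
eef_pos: [565.4, 128.8, 169.9]
ee_rot: [0.541, 0.62, 0.546, -0.157]
force: [2.0, -3.9, -0.3]
grip_width: -0.002
```

{"method": "carry_out", "body": {"targets": [{"x":0,"y":0.001,"z":-0.0002,"ax":0,"ay":0,"az":0,"hand":-1},{"x":0,"y":0.002,"z":-0.0004,"ax":0,"ay":0,"az":0,"hand":-1}]}}

```text
time_s: 13.15
eef_pos: [565.5, 130.6, 169.5]
ee_rot: [0.541, 0.62, 0.546, -0.157]
force: [-0.5, -8.2, 1.2]
grip_width: 0.0
```

{"method": "carry_out", "body": {"targets": [{"x":0,"y":0.001,"z":-0.0002,"ax":0,"ay":0,"az":0,"hand":-1},{"x":0,"y":0.002,"z":-0.0004,"ax":0,"ay":0,"az":0,"hand":-1}]}}

```text
time_s: 13.4
eef_pos: [565.9, 131.3, 169.4]
ee_rot: [0.542, 0.62, 0.545, -0.158]
force: [-6.2, -17.4, 5.0]
grip_width: 0.004
```

{"method": "carry_out", "body": {"targets": [{"x":0,"y":0.001,"z":-0.0002,"ax":0,"ay":0,"az":0,"hand":-1},{"x":0,"y":0.0015,"z":-0.0002,"ax":0,"ay":0,"az":0,"hand":-1}]}}

```text
time_s: 13.65
eef_pos: [566.2, 131.7, 169.3]
ee_rot: [0.543, 0.62, 0.544, -0.158]
force: [-9.0, -23.9, 7.9]
grip_width: 0.001
```

```bash
python3 - <<'E'
from arm import *
s=ctrl.sense();print(s['eef_pos'],s['force'])
cv2.imwrite("pics/s8.png",viewer.capture("scene"))
E
```

```text
[566.15637546 131.69314862 169.29280209] [ -8.95355628 -23.85249709   7.85661437]
```

{"method": "carry_out", "body": {"targets": [{"x":0.004,"y":-0.02,"z":0.0,"ax":0,"ay":0,"az":0,"hand":-1},{"x":0.002,"y":-0.045,"z":0.03,"ax":0,"ay":0,"az":0,"hand":-1},{"x":-0.015,"y":-0.07,"z":0.075,"ax":0,"ay":0,"az":0,"hand":-1},{"x":-0.035,"y":-0.09,"z":0.125,"ax":0,"ay":0,"az":0,"hand":-1},{"x":-0.06,"y":-0.08,"z":0.18,"ax":0,"ay":0,"az":0,"hand":-1}]}}

```text
time_s: 14.32
eef_pos: [504.6, 53.6, 350.1]
ee_rot: [0.54, 0.621, 0.546, -0.158]
force: [0.9, -0.7, 0.5]
grip_width: 0.003
```

```bash
python3 - <<'E'
from arm import *
show(-1,[2.0],clear=60);show(-1,[2.0],clear=15)
a_=viewer.capture("scene");b=viewer.capture("top");cv2.imwrite("pics/s9.png",a_);cv2.imwrite("pics/t9.png",b)
f=lambda im,x,y:cv2.resize(im[y:y+120,x:x+80],(400,600),interpolation=cv2.INTER_CUBIC)
cv2.imwrite("pics/z9.png",np.hstack([f(a_,325,120),f(b,190,170)]))
E
```

```text
turn [-0.741 -0.158 -0.435] pos [504.6  53.6 350.1] [ 0.9 -0.7  0.5]
2.0 [ 23.8 103.2] [490.4 195.5 272.8] [-0.0142  0.1419 -0.0773]
turn [-0.741 -0.158 -0.435] pos [504.6  53.6 350.1] [ 0.9 -0.7  0.5]
2.0 [58.8 74.9] [496.9 232.8 248.4] [-0.0077  0.1791 -0.1017]
```

View pics/z9.png

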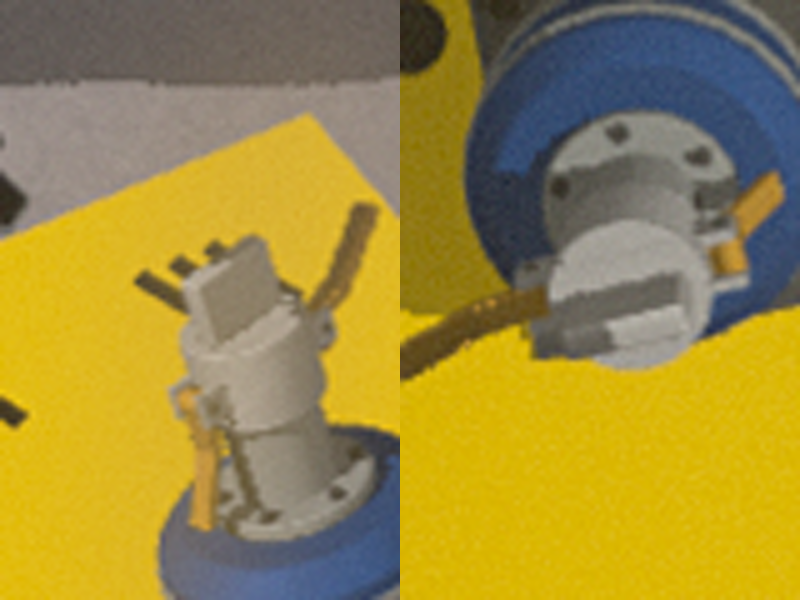

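The right arm lies down beside the skirt, with its tip at scene crop (202,525) and top crop (770,185). The left arm is still raised. I'll check the tip position numerically while moving over.

```bash
python3 - <<'E'
from arm import *
T=viewer.camera_info("top");S=viewer.camera_info("scene")
X,r=tri((S,(365,224.6)),(T,(264.5,205.5)));d=X-O
print(X,r,"u,w,x",d@zt,d@a,d@Rt[:,1])
for th in(0,.2,.4):
    u=40+19*np.cos(th)+64*np.sin(th);w=22+19*np.sin(th)-64*np.cos(th);Y=O+u*zt+w*a;print(th,proj(S,Y),proj(T,Y))
E
```

```text
[580.30221557 127.35020993 154.47699701] [array([-0.,  0.]), array([-0., -0.])] u,w,x 61.607122617089196 -36.223666597574706 4.695225005649075
0 [365.15912535 225.3686097 ] [263.85584149 206.78240242]
0.2 [361.11443059 226.38923062] [269.38071767 206.33571285]
0.4 [357.12392642 226.4154995 ] [274.41352779 206.40082525]
```

{"method": "carry_out", "body": {"targets": [{"x":-0.005,"y":0.03,"z":0.02,"ax":-0.148,"ay":-0.032,"az":-0.087,"hand":-1},{"x":-0.01,"y":0.065,"z":0.02,"ax":-0.296,"ay":-0.063,"az":-0.174,"hand":-1},{"x":-0.02,"y":0.1,"z":0.01,"ax":-0.445,"ay":-0.095,"az":-0.261,"hand":-1},{"x":-0.025,"y":0.13,"z":0,"ax":-0.593,"ay":-0.126,"az":-0.348,"hand":-1},{"x":-0.025,"y":0.15,"z":-0.02,"ax":-0.741,"ay":-0.158,"az":-0.435,"hand":-1}]}}

```text
time_s: 15.05
eef_pos: [479.6, 196.9, 332.1]
ee_rot: [0.703, 0.512, 0.308, -0.385]
force: [0.6, -1.8, -0.7]
grip_width: -0.003
```

```bash
python3 - <<'E'
from arm import *
s=ctrl.sense();print(s['joints'].round(2))
show(-1,[2.0],clear=15)
E
```

```text
[ 0.36  0.06  1.65 -0.47  1.03  0.4 ]
turn [-0.085 -0.037 -0.048] pos [479.6 196.9 332.1] [ 0.6 -1.8 -0.7]
2.0 [58.8 74.9] [496.9 232.8 248.4] [ 0.0173  0.0358 -0.0837]
```

The right tip's pixels match θ≈0 (365,225 seen against 365,225 predicted). Now the left arm.

{"method": "carry_out", "body": {"targets": [{"x":0.003,"y":0.012,"z":-0.02,"ax":-0.085,"ay":-0.037,"az":-0.048,"hand":-1},{"x":0.01,"y":0.026,"z":-0.055,"ax":-0.085,"ay":-0.037,"az":-0.048,"hand":-1},{"x":0.0173,"y":0.0358,"z":-0.0837,"ax":-0.085,"ay":-0.037,"az":-0.048,"hand":-1},{"x":0.0173,"y":0.0358,"z":-0.0837,"ax":-0.085,"ay":-0.037,"az":-0.048,"hand":-1}]}}

```text
time_s: 15.55
eef_pos: [496.5, 231.4, 245.5]
ee_rot: [0.719, 0.495, 0.27, -0.406]
force: [0.7, -0.6, -0.3]
grip_width: -0.001
```

```bash
python3 - <<'E'
from arm import *
show(-1,[2,1.7,1.4,1.1,.8,.6,.4,.2,0])
E
```

```text
turn [-0.001 -0.009 -0.001] pos [496.5 231.4 245.5] [ 0.7 -0.6 -0.3]
2 [70.5 65.5] [499.1 245.2 240.3] [ 0.0026  0.0137 -0.0052]
1.7 [80.2 51.8] [503.8 256.1 228.4] [ 0.0073  0.0246 -0.0171]
1.4 [85.4 35.9] [510.5 262.8 214.6] [ 0.014   0.0314 -0.0309]
1.1 [85.7 19.1] [518.6 264.8 200.1] [ 0.0221  0.0334 -0.0454]
0.8 [81.  3.] [527.5 261.9 186.1] [ 0.031   0.0304 -0.0594]
0.6 [75.6 -5.1] [532.6 257.5 179.1] [ 0.0361  0.0261 -0.0664]
0.4 [70.7 -9.7] [535.9 253.1 175.1] [ 0.0394  0.0217 -0.0704]
0.2 [ 64.9 -13.3] [538.8 247.8 172. ] [ 0.0423  0.0164 -0.0735]
0 [ 58.5 -15.6] [541.3 241.8 169.9] [ 0.0448  0.0104 -0.0756]
```

{"method": "carry_out", "body": {"targets": [{"x":0.0026,"y":0.015,"z":-0.004,"ax":0,"ay":0,"az":0,"hand":-1},{"x":0.005,"y":0.021,"z":-0.01,"ax":0,"ay":0,"az":0,"hand":-1},{"x":0.0073,"y":0.0266,"z":-0.016,"ax":0,"ay":0,"az":0,"hand":-1},{"x":0.0107,"y":0.03,"z":-0.022,"ax":0,"ay":0,"az":0,"hand":-1},{"x":0.014,"y":0.0334,"z":-0.029,"ax":0,"ay":0,"az":0,"hand":-1}]}}

```text
time_s: 16.18
eef_pos: [511.8, 264.7, 219.0]
ee_rot: [0.719, 0.497, 0.268, -0.405]
force: [-1.0, -0.5, 1.5]
grip_width: 0.002
```

{"method": "carry_out", "body": {"targets": [{"x":0.004,"y":0.0015,"z":-0.0073,"ax":0,"ay":0,"az":0,"hand":-1},{"x":0.0081,"y":0.002,"z":-0.0146,"ax":0,"ay":0,"az":0,"hand":-1},{"x":0.0125,"y":0.0005,"z":-0.0216,"ax":0,"ay":0,"az":0,"hand":-1},{"x":0.017,"y":-0.001,"z":-0.0288,"ax":0,"ay":0,"az":0,"hand":-1}]}}

```text
time_s: 16.68
eef_pos: [528.8, 263.5, 190.0]
ee_rot: [0.719, 0.497, 0.268, -0.405]
force: [-0.6, 1.1, 2.3]
grip_width: 0.0
```

```bash
python3 - <<'E'
from arm import *
show(-1,[.8,.6,.4,.2,0])
E
```

```text
turn [-0.004 -0.003 -0.   ] pos [528.8 263.5 190. ] [-0.6  1.1  2.3]
0.8 [81.  3.] [527.5 261.9 186.1] [-0.0014 -0.0016 -0.0039]
0.6 [75.6 -5.1] [532.6 257.5 179.1] [ 0.0037 -0.006  -0.0109]
0.4 [70.7 -9.7] [535.9 253.1 175.1] [ 0.007  -0.0103 -0.0149]
0.2 [ 64.9 -13.3] [538.8 247.8 172. ] [ 0.01   -0.0156 -0.018 ]
0 [ 58.5 -15.6] [541.3 241.8 169.9] [ 0.0124 -0.0216 -0.02  ]
```

Contact forces are the same as on the first arm. Continuing.

{"method": "carry_out", "body": {"targets": [{"x":0.001,"y":-0.001,"z":-0.0055,"ax":0,"ay":0,"az":0,"hand":-1},{"x":0.0037,"y":-0.005,"z":-0.0109,"ax":0,"ay":0,"az":0,"hand":-1},{"x":0.007,"y":-0.0093,"z":-0.0149,"ax":0,"ay":0,"az":0,"hand":-1},{"x":0.0085,"y":-0.012,"z":-0.0166,"ax":0,"ay":0,"az":0,"hand":-1},{"x":0.01,"y":-0.0145,"z":-0.018,"ax":0,"ay":0,"az":0,"hand":-1}]}}

```text
time_s: 17.3
eef_pos: [538.6, 249.0, 172.3]
ee_rot: [0.719, 0.497, 0.268, -0.405]
force: [0.0, 4.7, 1.0]
grip_width: -0.001
```

{"method": "carry_out", "body": {"targets": [{"x":0.001,"y":-0.0025,"z":-0.001,"ax":0,"ay":0,"az":0,"hand":-1},{"x":0.002,"y":-0.0045,"z":-0.0018,"ax":0,"ay":0,"az":0,"hand":-1}]}}

```text
time_s: 17.55
eef_pos: [540.6, 244.5, 170.6]
ee_rot: [0.719, 0.497, 0.268, -0.405]
force: [-0.3, 3.9, 0.1]
grip_width: -0.0
```

{"method": "carry_out", "body": {"targets": [{"x":0.0002,"y":-0.001,"z":-0.0002,"ax":0,"ay":0,"az":0,"hand":-1},{"x":0.0004,"y":-0.002,"z":-0.0004,"ax":0,"ay":0,"az":0,"hand":-1}]}}

```text
time_s: 17.8
eef_pos: [540.9, 242.5, 170.3]
ee_rot: [0.719, 0.497, 0.268, -0.405]
force: [-0.3, 4.2, 1.0]
grip_width: 0.002
```

{"method": "carry_out", "body": {"targets": [{"x":0.0002,"y":-0.001,"z":-0.0002,"ax":0,"ay":0,"az":0,"hand":-1},{"x":0.0004,"y":-0.002,"z":-0.0004,"ax":0,"ay":0,"az":0,"hand":-1}]}}

```text
time_s: 18.05
eef_pos: [541.4, 240.5, 169.9]
ee_rot: [0.719, 0.497, 0.268, -0.405]
force: [0.4, 4.7, 0.3]
grip_width: 0.0
```

{"method": "carry_out", "body": {"targets": [{"x":0.0002,"y":-0.001,"z":-0.0002,"ax":0,"ay":0,"az":0,"hand":-1},{"x":0.0004,"y":-0.002,"z":-0.0004,"ax":0,"ay":0,"az":0,"hand":-1}]}}

```text
time_s: 18.3
eef_pos: [541.8, 238.5, 169.6]
ee_rot: [0.719, 0.497, 0.268, -0.405]
force: [-0.1, 4.3, 1.3]
grip_width: -0.002
```

{"method": "carry_out", "body": {"targets": [{"x":0.0002,"y":-0.001,"z":-0.0002,"ax":0,"ay":0,"az":0,"hand":-1},{"x":0.0003,"y":-0.0015,"z":-0.0003,"ax":0,"ay":0,"az":0,"hand":-1}]}}

```text
time_s: 18.55
eef_pos: [542.2, 237.6, 169.4]
ee_rot: [0.719, 0.497, 0.268, -0.404]
force: [-0.9, 8.8, 1.5]
grip_width: 0.001
```

{"method": "carry_out", "body": {"targets": [{"x":0.0002,"y":-0.001,"z":-0.0002,"ax":0,"ay":0,"az":0,"hand":-1},{"x":0.0004,"y":-0.002,"z":-0.0004,"ax":0,"ay":0,"az":0,"hand":-1}]}}

```text
time_s: 18.8
eef_pos: [542.4, 237.2, 169.2]
ee_rot: [0.719, 0.498, 0.269, -0.403]
force: [-6.0, 18.5, 5.1]
grip_width: -0.005
```

{"method": "carry_out", "body": {"targets": [{"x":0.0002,"y":-0.001,"z":-0.0002,"ax":0,"ay":0,"az":0,"hand":-1},{"x":0.0003,"y":-0.0015,"z":-0.0003,"ax":0,"ay":0,"az":0,"hand":-1}]}}

```text
time_s: 19.05
eef_pos: [542.6, 236.9, 169.2]
ee_rot: [0.719, 0.499, 0.269, -0.402]
force: [-9.0, 22.8, 4.5]
grip_width: 0.001
```

{"method": "carry_out", "body": {"targets": [{"x":0.004,"y":0.02,"z":0.0,"ax":0,"ay":0,"az":0,"hand":-1},{"x":-0.005,"y":0.045,"z":0.03,"ax":0,"ay":0,"az":0,"hand":-1},{"x":-0.03,"y":0.065,"z":0.075,"ax":0,"ay":0,"az":0,"hand":-1},{"x":-0.07,"y":0.08,"z":0.115,"ax":0,"ay":0,"az":0,"hand":-1},{"x":-0.12,"y":0.08,"z":0.15,"ax":0,"ay":0,"az":0,"hand":-1}]}}

```text
time_s: 19.68
eef_pos: [421.5, 313.2, 319.4]
ee_rot: [0.719, 0.497, 0.268, -0.406]
force: [-0.7, 0.4, 0.4]
grip_width: 0.0
```

```bash
python3 - <<'E'
from arm import *
s=ctrl.sense();print(s['eef_pos'],s['force'],s['joints'].round(2))
T=viewer.camera_info("top");S=viewer.camera_info("scene")
for th in(0,.2,.4):
    u=-(40+19*np.cos(th)+64*np.sin(th));w=22+19*np.sin(th)-64*np.cos(th);Y=O+u*zt+w*a;print(th,proj(S,Y),proj(T,Y))
a_=viewer.capture("scene");b=viewer.capture("top");cv2.imwrite("pics/s10.png",a_);cv2.imwrite("pics/t10.png",b)
f=lambda im,x,y:cv2.resize(im[y:y+120,x:x+80],(400,600),interpolation=cv2.INTER_CUBIC)
cv2.imwrite("pics/z10.png",np.hstack([f(a_,335,120),f(b,190,170)]))
t0=cv2.imread("pics/top0.png")
d=cv2.absdiff(t0,b).max(2)
for n,(x,y) in dict(block=(330,278),jar=(140,233),baren=(506,251)).items():
    w=t0[y-22:y+22,x-26:x+26];r=cv2.matchTemplate(b[y-40:y+40,x-44:x+44],w,cv2.TM_CCOEFF_NORMED);_,m,_,l=cv2.minMaxLoc(r);print(n,m,l[0]-18,l[1]-18)
E
```

```text
[421.5253351  313.24875156 319.43371107] [-0.6936771   0.42452396  0.38620668] [ 0.7   0.21  1.55 -0.67  1.23  0.79]
0 [397.40045191 201.43884736] [211.30246178 218.93418141]
0.2 [400.20761532 197.45504157] [205.57137752 221.09036694]
0.4 [402.47940543 192.98482292] [200.226541   223.55538255]
block 0.9938584566116333 0 0
jar 0.97715824842453 0 0
baren 0.9908517599105835 0 0
```

View pics/z10.png

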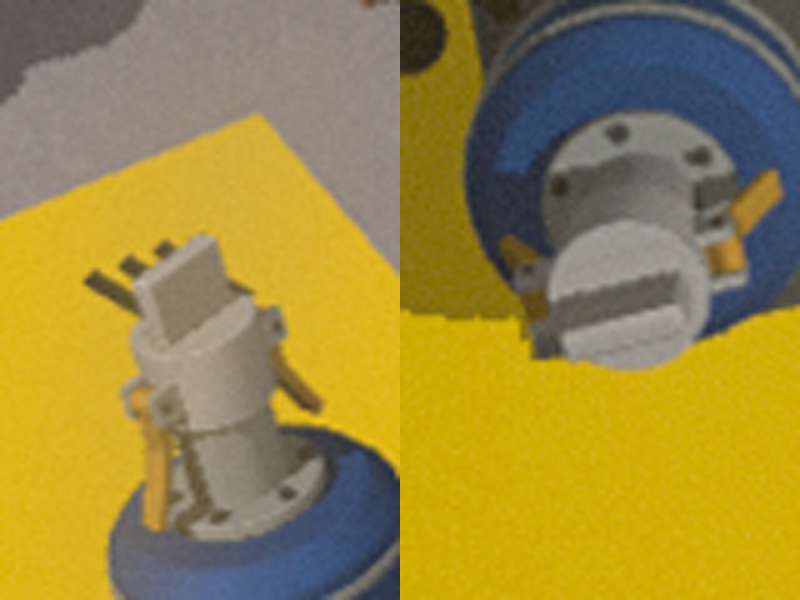

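Both arms are down. The left tip is at scene (397.6,200.6) and top (210.6,218.6), against predictions for θ=0 of (397.4,201.4) and (211.3,218.9). The bystanders have not moved. Handing in.

```bash
python3 -c "
from rig import finish_job
print(finish_job())"
```

```text
the job is handed in; nothing more can be done
None
```

The ink pot is closed: the cap is home on the adaptor and both cam arms are fully down. I handed the job in at about 20 s of the 70 s allowed.

- **Cap:** I gripped it by its fin, lined it up with the leaning adaptor (30° tilt, fitted yaw about 12°) and pushed it on with both arms open. The poppet yielded at about 8 N. The force then jumped to about 78 N roughly 12 mm after poppet contact, which is where the cap should be home.
- **Cam arms:** I swung the right arm down first, then the left, with the closed fingertips. Each moved at 2–5 N and stopped firmly at about 25 N.

**Last checks:**
- **Arm tips:** Both fall within about 1 pixel of where they should be at 0 rad in the scene and top views.
- **Bystanders:** In the top view, the block, jar and baren show no shift.
- **Robot:** It is clear of everything, with the wrist force reading near zero.

**What did not agree:** The fitted camera positions differed by about 2 mm. Both arms also reached their stops about 4–5 mm further in than my model predicted. I did not measure the cap's seating depth directly afterwards; it rests on the force jump and on how the cap looks in the pictures.

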